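# Snap the extension bar into the clip rack and bolt it

### The arm

A 6-joint arm with a two-finger parallel gripper is mounted at the origin on a cart in front of the work surface, level with it; the furniture and walls round the work are solid. World frame = base frame: x ahead of the robot, y to its left, z up, the work surface at z = 0. Lengths are in mm, angles in degrees, forces in N, time in s.
With the tool pointing down it reaches from about 250 to 775 mm from the base axis. Payload 8.9 kg.
Tool frame: the origin (TCP) lies at the very end of the fingers, on their centre line; the grasp point (between the pads) lies 19 mm behind it (bot.pinch_z is the distance from the TCP to the grasp point, in mm); y points along the fingers, x is the direction in which the jaws open and shut, and the axes are right-handed (so a half turn about y gives the same grasp; the last joint's range is limited). The gripper opens to 85 mm and grips with 20 to 120 N. Pads are 22 mm wide; open, the fingers measure 114 mm over their backs; the gripper's body (76 mm by 85 mm) begins 54 mm behind the grasp point. The pads swing forward as they close: fully open they stand 13 mm farther back than shut.
Start: joints at [-82.924, 16.656, -8.789, 64.555, 0, 82.019], TCP at [136.389, -506.973, 231.305] pointing down, gripper open.
Joint ranges: [-144.48, 144.48], [-52.06, 99.96], [-74.48, 78.29], [-112.23, 115.85], [-86.99, 84.42], [-180, 180]. Speed limits (degrees/s): [127.2, 127.2, 159.86, 180, 180, 180].

### API

Orientations are given as [roll, pitch, yaw] about the fixed x, y, z axes, in that order (R = Rz(yaw) Ry(pitch) Rx(roll)).
In Python, from station import bot gives the robot as it stands. Calls block until the motion is done:
- bot.move_to(position, orientation): joint-space move of the TCP to a pose.
- bot.movel(position, velocity=150, orientation=None): straight line of the TCP; orientation=None keeps the orientation; velocity is the mean speed in mm/s.
- bot.move_joints(angles): joint-space move.
- bot.let_go() and bot.close_gripper(force=None): open the fingers fully, or close them until they stop; force is the grip in N (None keeps the last).
- bot.hold(seconds).
- bot.ik(position, orientation): joint angles nearest the present ones, or None.
- bot.snapshot(name): name is "scene" or "top" or "wrist"; returns a dict with "pixels" (400x640x3 uint8, red, green, blue), "fovy" (degrees; the focal length in pixels is half the picture's height over the tangent of half this angle, whatever the lens; pixels are square), "cx", "cy" (the principal point, pixels), "k1" (the pictures are not rectified: a ray, as slopes to the right and down, at radius r is drawn at 1 + k1 r^2 times it, then the intrinsics apply), "eye" and "rotation" of the camera in the world; the wrist camera has in their place "T_tool_cam" (4x4, takes a point from camera to tool coordinates, whose origin is the TCP and whose axes are the tool frame's). Camera axes: x right, y up, looking along -z (the intrinsics and any distortion apply to the point x, -y, -z); pixel columns grow to the right and rows downward; lengths in mm; the calibration is good to about 2 mm. A picture is of the moment at which its call begins: read the wrist's pose just before it. There is no depth.
A pose or a line that the arm cannot do raises bot.MotionError and nothing moves.
- bot.sign_off(): hands the job in, once; it reports no verdict.
Readings, each from a call of its own:
- bot.get_time_s(): time.
- bot.get_joints(): joint angles.
- bot.get_joint_velocities(): joint speeds.
- bot.get_joint_efforts(): joint torques, N m.
- bot.get_position(): TCP position.
- bot.get_tcp_rot(): TCP orientation.
- bot.get_ft_force(): force on the tool from outside, world axes, zero at the start.
- bot.get_torque(): the same for the moment, N m.
- bot.get_grip_width(): finger opening in mm.
Only numpy, scipy, OpenCV 4.12 (cv2) and the standard library are available. Lean on these libraries where they do the work, as an engineer would, in place of code of your own. Each camera call takes 0.05 s, during which the arm holds its last target.

### The job

Put the short extension bar away in the sloping clip rack: hold it centred over the two spring clips and push it straight in until it snaps home in both, then stop pushing and let go. Then slide the rack's bolt fully across over the end of the bar so that it cannot jump out. Don't ram the bar against the rack, and leave the thin punch where it lies.

Things in the scene. Friction and masses are not known exactly. Their poses are not given: they have to be found in the camera images.
- bar_mid (a point): centre (mid-length, on the axis) of the short extension bar: plain grey steel round bar, 16 mm in diameter, 151 mm long, 0.08 to 0.17 kg, one end a 14 mm long, 9 mm square drive. It lies on the table, so its centre starts 8 mm up. y runs along the bar, away from the square end; either end may go to either side of the rack
- short_bar: the short extension bar itself (see bar_mid); its origin lies on its surface at mid-length, on the underside at the start, 8 mm from the axis
- clip_seat (a point): where the bar's centre is when snapped home, midway between the rack's two spring clips. x: up the slope, away from the robot; y: along the bar, level; z: straight out of the deck, 35 degrees from vertical, leaning to the robot. Push in along -z. Clips at y = -40 and +40 mm, each 15 mm wide, free space between; the deck is 36 mm below (z = -36 mm)
- clip_mouth (a point): 14 mm from clip_seat along its z, same axes: where the bar's centre is when it first meets the narrow necks of the clips, inside their flared mouths (30 mm wide, top at z = +3 mm here). From here in, resistance peaks at 8 to 12 N, falls away, and the clips pull the bar home, 14 mm in. Beyond that they resist with 10 to 15 N, up to a hard stop 3 mm past home
- rack: grey sheet-metal clip rack, 180 mm wide, fixed to the table, its deck sloping up away from the robot at 35 degrees; two steel spring clips for the bar and a sliding bolt beside its left one. Origin under the middle of its foot at table height, x to its back, y to its left. Its top is 0.13 m, the tab of the open bolt 0.16 m above the table
- bolt_tab (a point): point on the upright steel tab of the rack's sliding bolt, 13 mm below the tab's top, 20 mm above the flat bolt. Axes as clip_seat's. Tab: 10 mm thick (x), 14 mm wide (y), 33 mm high (z); bolt open, it is at about x = +68, y = +62, z = +39 mm from clip_seat, clear all round
- bolt (a joint): slide of the bolt in m: 0 open (clear of the clips), 0.028 fully across, over the bar's end with a gap of about 4 mm. It moves down the slope, along clip_seat -x, with about 2 N of friction, and stays where it is left
- punch: thin grey drift punch, 11 mm across, one end tapering, 150 mm long, lying on the table; a bystander. Origin under its middle at table height, y along it

How it is judged:
By the outcome, as a careful person would: the job done as asked, in the order asked, and still so for the second after the job is handed in, with the robot touching nothing.
It also fails if it takes over 48 s, if anything falls off the work surface, if the arm or the gripper's body presses on something with over 40 N, if the wrist force passes 120 N, or if a joint passes its speed limit or range.

## Working session

There is one attempt and no reset: what is moved stays moved. The work goes in short steps, each a Python script; the robot and the scene stay as the last script left them, time stands still between calls to the robot, and variables do not carry over. Pictures are saved under pics/ and viewed, and the job is handed in when it is done.

```bash
ls; mkdir -p pics; cat > h.py <<'E'
import numpy as np,cv2
from scipy.spatial.transform import Rotation as Ro
from station import bot
def K(s):
    f=200/np.tan(np.radians(s['fovy'])/2); return np.array([[f,0,s['cx']],[0,f,s['cy']],[0,0,1]]),np.array([s['k1'],0,0,0.])
def pose(s,T=None):
    if 'eye' in s: return np.array(s['eye']),np.array(s['rotation']).reshape(3,3)
    M=T@np.array(s['T_tool_cam']); return M[:3,3],M[:3,:3]
def tcpT():
    T=np.eye(4);T[:3,:3]=Rm(bot.get_tcp_rot());T[:3,3]=bot.get_position();return T
def Rm(o):
    o=np.array(o)
    return o if o.shape==(3,3) else Ro.from_euler('xyz',o,degrees=True).as_matrix()
def rays(s,uv,T=None):
    k,d=K(s);e,R=pose(s,T)
    n=cv2.undistortPoints(np.array(uv,float).reshape(-1,1,2),k,d).reshape(-1,2)
    v=np.c_[n[:,0],-n[:,1],-np.ones(len(n))]@R.T
    return e,v/np.linalg.norm(v,axis=1)[:,None]
def onz(s,uv,z,T=None):
    e,v=rays(s,uv,T); return e+v*((z-e[2])/v[:,2])[:,None]
def proj(s,P,T=None):
    k,d=K(s);e,R=pose(s,T); c=(np.array(P,float).reshape(-1,3)-e)@R
    return cv2.projectPoints(np.c_[c[:,0],-c[:,1],-c[:,2]],np.zeros(3),np.zeros(3),k,d)[0].reshape(-1,2)
def tri(L):
    A=np.zeros((3,3));b=np.zeros(3)
    for e,v in L:
        M=np.eye(3)-np.outer(v,v);A+=M;b+=M@e
    return np.linalg.solve(A,b)
def save(s,n): cv2.imwrite('pics/'+n+'.png',np.array(s['pixels'])[:,:,::-1])
E
python3 - <<'E'
from h import *
import pickle
print(bot.get_time_s(),bot.get_tcp_rot(),bot.pinch_z)
T=tcpT()
S={n:bot.snapshot(n) for n in('scene','top','wrist')};S['T']=T
pickle.dump(S,open('s0.pkl','wb'))
for n in('scene','top','wrist'):
    save(S[n],n+'0');s=S[n];print({k:v for k,v in s.items() if k!='pixels'})
E
```

```text
pics
0.0 [-8.99901229e+01  7.47992000e-02 -7.49427552e+01] 18.700000000000003
{'fovy': 52.54801112032503, 'cx': 309.81146063220825, 'cy': 201.03059657946108, 'k1': -0.04456105500244128, 'eye': array([136.70548289, 738.79338615, 733.59807464]), 'rotation': array([  47.42513416,    1.08070051, -148.78310629])}
{'fovy': 50.87085463921728, 'cx': 317.65372505677897, 'cy': 200.57443762957695, 'k1': -0.025573140906050413, 'eye': array([383.4016926 , 157.45648618, 974.79630992]), 'rotation': array([ 7.61609663e+00,  7.60971543e-02, -8.95744664e+01])}
{'fovy': 68.40792120987462, 'cx': 321.6970565259135, 'cy': 200.92504846174774, 'k1': 0.007824953619783009, 'T_tool_cam': array([[ 9.99999768e-01, -6.29908807e-04,  2.57891065e-04,
        -5.74700521e-01],
       [ 4.36222326e-04,  3.02255749e-01, -9.53226768e-01,
        -1.42717665e+02],
       [ 5.22496879e-04,  9.53226660e-01,  3.02255954e-01,
         7.69550977e+01],
       [ 0.00000000e+00,  0.00000000e+00,  0.00000000e+00,
         1.00000000e+00]])}
```

```bash
sed -i "s/np.array(s\['rotation'\]).reshape(3,3)/Rm(s['rotation'])/" h.py; python3 -c "
from h import *
print(Rm(bot.get_tcp_rot()).round(3))"
```

```text
[[ 0.26  -0.     0.966]
 [-0.966  0.001  0.26 ]
 [-0.001 -1.     0.   ]]
```

View pics/scene0.png

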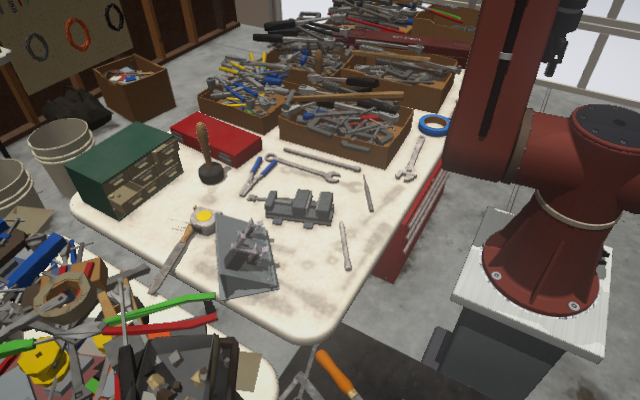

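View pics/top0.png

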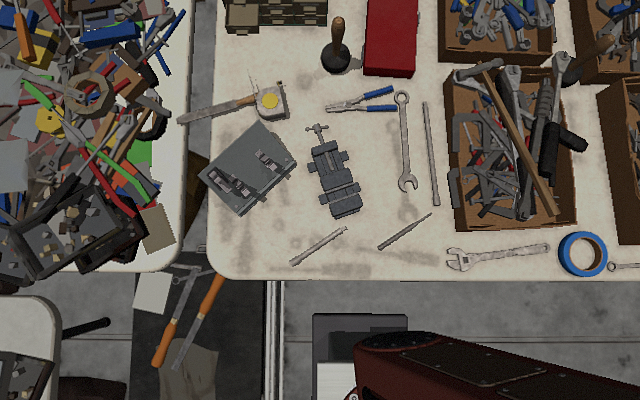

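View pics/wrist0.png

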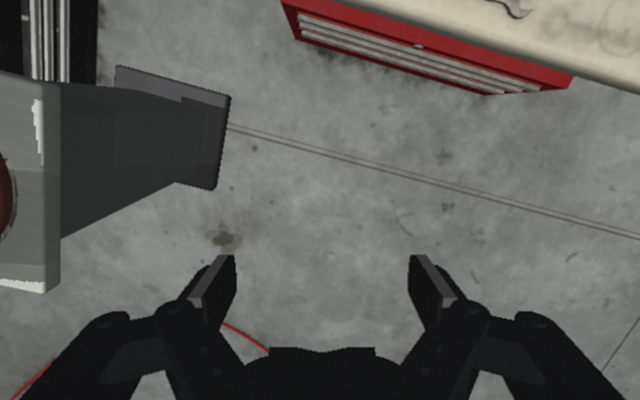

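```bash
python3 - <<'E'
import cv2,numpy as np
a=cv2.imread('pics/top0.png');c=cv2.imread('pics/scene0.png')
cv2.imwrite('pics/t_rack.png',cv2.resize(a[110:230,190:310],None,fx=5,fy=5,interpolation=2))
cv2.imwrite('pics/t_bar.png',cv2.resize(a[205:275,280:440],None,fx=5,fy=5,interpolation=2))
cv2.imwrite('pics/s_rack.png',cv2.resize(c[200:310,200:290],None,fx=5,fy=5,interpolation=2))
cv2.imwrite('pics/s_bar.png',cv2.resize(c[165:285,320:400],None,fx=5,fy=5,interpolation=2))
E
python3 - <<'E'
from h import *
import pickle
S=pickle.load(open('s0.pkl','rb'));s=S['top']
print(onz(s,[[290,262],[346,229],[380,250],[432,213],[260,120],[198,178],[240,217],[297,165]],8).round(0))
E
```

```text
[[ 371.  222.    8.]
 [ 447.   94.    8.]
 [ 400.   16.    8.]
 [ 486. -105.    8.]
 [ 705.  299.    8.]
 [ 564.  440.    8.]
 [ 473.  339.    8.]
 [ 597.  209.    8.]]
```

View pics/t_rack.png

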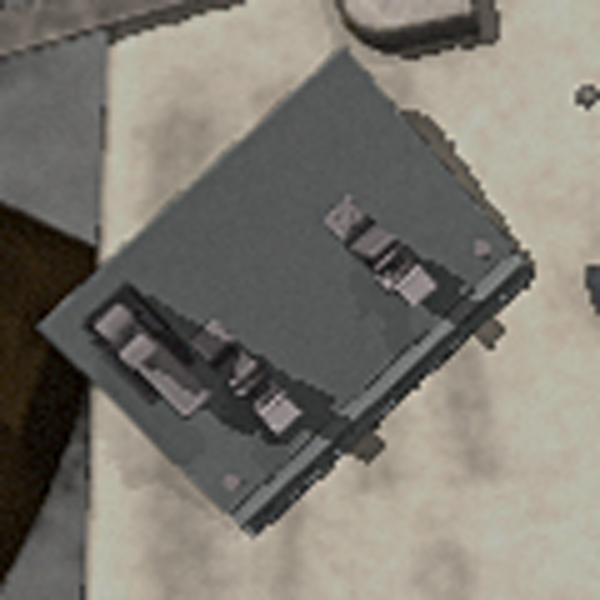

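View pics/s_rack.png

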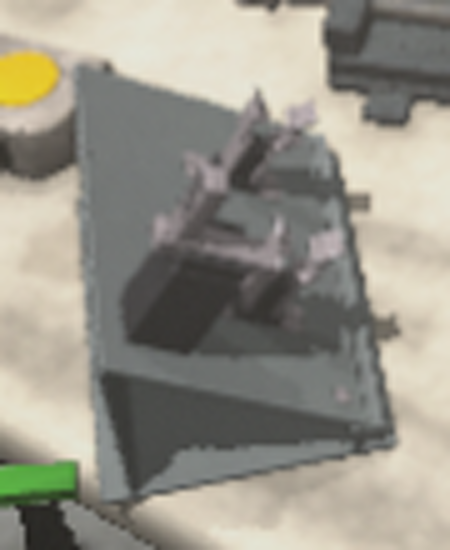

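View pics/t_bar.png

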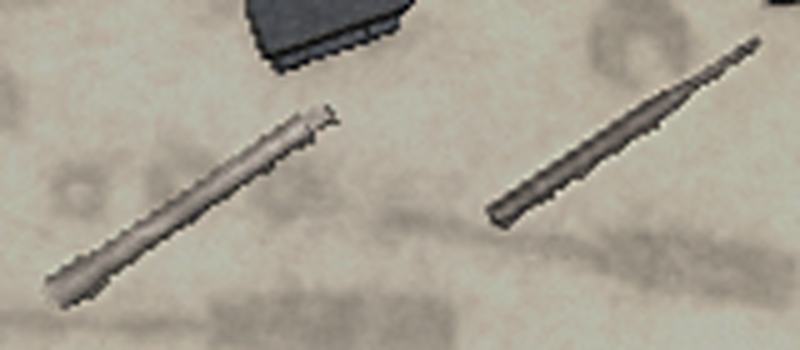

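View pics/s_bar.png

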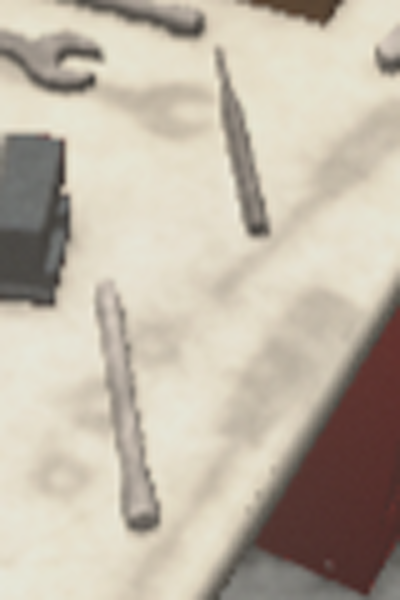

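```bash
cat >> h.py <<'E'
def rackR(yaw):
    return Ro.from_euler('z',yaw,degrees=True).as_matrix()@Ro.from_euler('y',-35,degrees=True).as_matrix()
def eul(R): return Ro.from_matrix(R).as_euler('xyz',degrees=True)
def toolR(xdir,ydir):
    y=np.array(ydir)/np.linalg.norm(ydir);x=np.array(xdir)-np.dot(xdir,y)*y;x/=np.linalg.norm(x)
    return np.c_[x,y,np.cross(x,y)]
E
python3 - <<'E'
from h import *
import pickle
S=pickle.load(open('s0.pkl','rb'));s=S['top']
R=rackR(43.6);print(R.round(3))
E0=np.array([535,274,5.])
e,v=rays(s,[[252.5,172.5]]);v=v[0]
# E0+u x +w y+36 z = e+t v
sol=np.linalg.solve(np.c_[R[:,0],R[:,1],-v],e-E0-36*R[:,2]);print(sol)
p=e+sol[2]*v;print('seat',p)
print(proj(S['scene'],[p,p+R@[68,62,39],p+R@[0,40,0],p+R@[0,-40,0]]))
print(proj(S['top'],[p,p+R@[68,62,39],p+R@[0,40,0],p+R@[0,-40,0]]))
bm=np.array([409,158,8])
for sg in(1,-1):
  for b in(0,100,180,220):
    q=toolR(sg*R[:,0],-R[:,2]); j=bot.ik(p+R[:,2]*(b-6),eul(q)); print(sg,b,None if j is None else np.round(j,0))
  d=np.array([-76,128,0]);q=toolR(sg*np.cross(d,[0,0,1]),[0,0,-1.])
  for z in (3,60,200):
    j=bot.ik([409,158,z],eul(q));print('pick',sg,z,None if j is None else np.round(j,0))
  q=toolR(sg*R[:,0],-R[:,2]);j=bot.ik(p+R@[90,62,30],eul(q));print('bolt',None if j is None else np.round(j,0))
E
```

```text
[[ 0.593 -0.69  -0.415]
 [ 0.565  0.724 -0.396]
 [ 0.574  0.     0.819]]
[7.41966922e+01 6.53590044e-02 9.27031672e+02]
seat [564.01566902 301.72150163  77.04694787]
[[251.92409541 238.82771048]
 [234.19881088 240.32049153]
 [254.04146765 252.53705739]
 [249.94533967 225.97649447]]
[[252.5        172.5       ]
 [212.9598053  174.37755804]
 [238.79647748 184.91494071]
 [266.10702399 160.18102984]]
1 0 [ 13.  22. -45.  -8.  17.  64.]
1 100 [  9.   8. -46.   5.  19.  61.]
1 180 [  5.  -2. -45.  19.  21.  57.]
1 220 [  3.  -6. -43.  26.  22.  55.]
pick 1 3 [ 12.  24. -40.  27.   0.  71.]
pick 1 60 [ 12.  18. -36.  36.   0.  71.]
pick 1 200 [ 12.   9. -24.  57.   0.  71.]
bolt [ 23.  17. -36.   5.  12.  73.]
-1 0 [  13.   22.  -45.   -8.   17. -116.]
-1 100 [   9.    8.  -46.    5.   19. -119.]
-1 180 [   5.   -2.  -45.   19.   21. -123.]
-1 220 [   3.   -6.  -43.   26.   22. -125.]
pick -1 3 [  12.   24.  -40.   27.   -0. -109.]
pick -1 60 [  12.   18.  -36.   36.   -0. -109.]
pick -1 200 [  12.    9.  -24.   57.   -0. -109.]
bolt [  23.   17.  -36.    5.   12. -107.]
```

```bash
python3 - <<'E'
from h import *
import pickle
R=rackR(43.6);p=np.array([564,301.7,77]);q=eul(toolR(R[:,0],-R[:,2]))
bot.move_to(p+R@[10,-20,150],q)
print(bot.get_time_s())
T=tcpT();s=bot.snapshot('wrist');save(s,'w1')
bot.movel(p+R@[10,60,150],250)
T2=tcpT();s2=bot.snapshot('wrist');save(s2,'w2')
print(bot.get_time_s(),bot.get_ft_force())
pickle.dump((T,s,T2,s2),open('s1.pkl','wb'))
E
```

```text
3.05
3.6167 [ 0.63427624  0.35992719 -0.08895578]
```

View pics/w1.png

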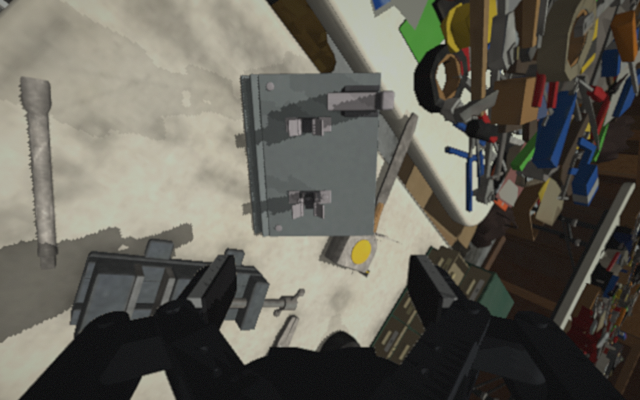

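View pics/w2.png

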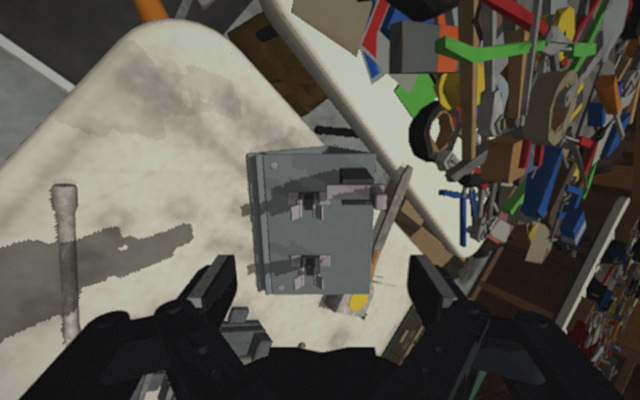

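```bash
python3 - <<'E'
import cv2
a=cv2.imread('pics/w1.png');c=cv2.imread('pics/w2.png')
cv2.imwrite('pics/w1r.png',cv2.resize(a[60:250,230:410],None,fx=4,fy=4,interpolation=2)[:,:][:600*2])
cv2.imwrite('pics/w1r.png',cv2.resize(a[65:245,235:405],None,fx=3.3,fy=3.3,interpolation=2))
cv2.imwrite('pics/w2r.png',cv2.resize(c[140:305,235:405],None,fx=3.6,fy=3.6,interpolation=2))
cv2.imwrite('pics/w1b.png',cv2.resize(a[60:280,5:75],None,fx=2.7,fy=2.7,interpolation=2))
E
```

```text
(no output)
```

View pics/w1r.png

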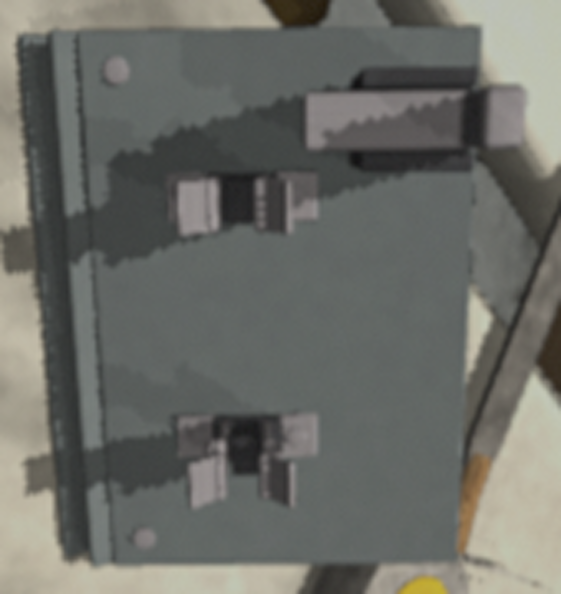

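View pics/w2r.png

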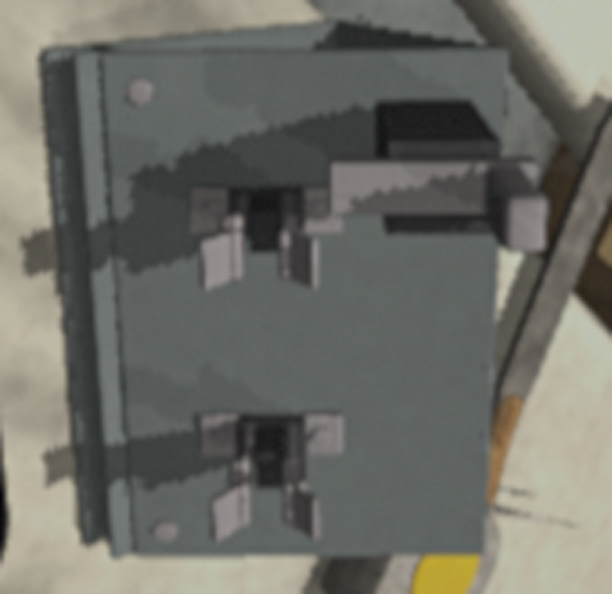

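View pics/w1b.png

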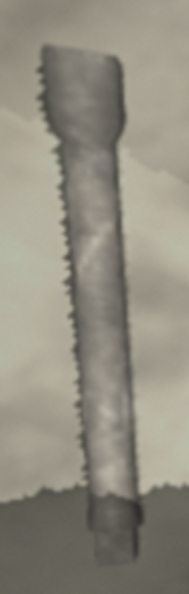

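```bash
cat > fit.py <<'E'
from h import *
import pickle
from scipy.optimize import least_squares
T,s,T2,s2=pickle.load(open('s1.pkl','rb'))
P=[];A=[];B=[]
def w1(x,y):return [x/3.3+235-.35,y/3.3+65-.35]
def w2(x,y):return [x/3.6+235-.35,y/3.6+140-.35]
P=[[-15,47.5,17],[-15,32.5,17],[15,47.5,17],[15,32.5,17],[-15,-32.5,17],[-15,-47.5,17],[15,-32.5,17],[15,-47.5,17],[68,62,52]]
A=[w1(*a) for a in[(178,180),(178,235),(292,177),(292,233),(194,460),(190,507),(295,460),(296,505),(506,116)]]
B=[w2(*a) for a in[(203,238),(203,288),(316,236),(318,287),(217,490),(213,538),(315,490),(319,537),(527,222)]]
P=np.array(P,float);A=np.array(A);B=np.array(B)
def res(v,full=False):
    W=v[:3]+P@rackR(v[3]).T
    r=np.r_[proj(s,W,T)-A,proj(s2,W,T2)-B]
    return r if full else r.ravel()
f=least_squares(res,[564,301.7,77,43.6],loss='soft_l1')
if __name__=='__main__':
    print(f.x);print(res(f.x,True).round(1))
    # per-tri tab
    c=tri([ (e,v[0]) for e,v in(rays(s,[A[8]],T),rays(s2,[B[8]],T2))]);print('tab',(rackR(f.x[3]).T@(c-f.x[:3])).round(1))
    S=pickle.load(open('s0.pkl','rb'));R=rackR(f.x[3])
    for n in('top','scene'):
        im=cv2.resize(np.array(S[n]['pixels'])[:,:,::-1].copy(),None,fx=4,fy=4,interpolation=2)
        for q in proj(S[n],f.x[:3]+P@R.T): cv2.circle(im,tuple((q*4+2).astype(int)),3,(0,0,255),-1)
        for c in [[0,90],[0,-90]]: 
            pass
        im=im[400:900,750:1250] if n=='top' else im[780:1260,780:1180]
        cv2.imwrite(f'pics/fit_{n}.png',im)
    # bar
    bar1=[(45/2.7+5+ (40/2.7),0)]
    def wb(x,y):return [x/2.7+5-.3,y/2.7+60-.3]
    e=onz(s,[wb(82,48),wb(116,565)],8,T);print('bar wrist ends',e.round(1),np.linalg.norm(e[0]-e[1]),e.mean(0))
    t=onz(S['top'],[[280+55/5-.4,205+295/5-.4],[280+330/5-.4,205+113/5-.4]],8);print('bar top',t.round(1),np.linalg.norm(t[0]-t[1]),t.mean(0))
    t=onz(S['scene'],[[320+141/5-.4,165+523/5-.4],[320+106/5-.4,165+285/5-.4]],8);print('bar scene',t.round(1),np.linalg.norm(t[0]-t[1]),t.mean(0))
E
python3 fit.py
```

```text
[560.62757957 299.03249943  76.17575887  44.79202955]
[[-0.2  0.1]
 [ 0.7  0.5]
 [-1.2  0.4]
 [-1.   0.5]
 [-0.7 -0.1]
 [ 1.2 -0.1]
 [-0.7 -0.6]
 [-0.8 -0. ]
 [ 2.9 -0. ]
 [-0.1 -0.4]
 [ 0.7  0. ]
 [-0.8 -0.3]
 [-1.1 -0.2]
 [-0.3  0.8]
 [ 1.4 -0.4]
 [ 0.7  0.4]
 [-0.2 -0.5]
 [ 2.8 -0.1]]
tab [65.7 62.  52.3]
bar wrist ends [[367.2 222.2   8. ]
 [453.3  95.4   8. ]] 153.29972389083886 [410.22857658 158.78045038   8.        ]
bar top [[367.5 220.2   8. ]
 [451.3  95.    8. ]] 150.69055030580017 [409.43111791 157.57353282   8.        ]
bar scene [[367.5 220.5   8. ]
 [451.1  96.6   8. ]] 149.47869619983777 [409.29542469 158.54032321   8.        ]
```

View pics/fit_top.png

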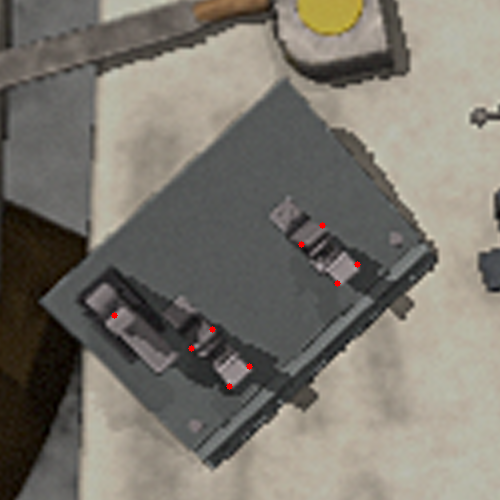

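View pics/fit_scene.png

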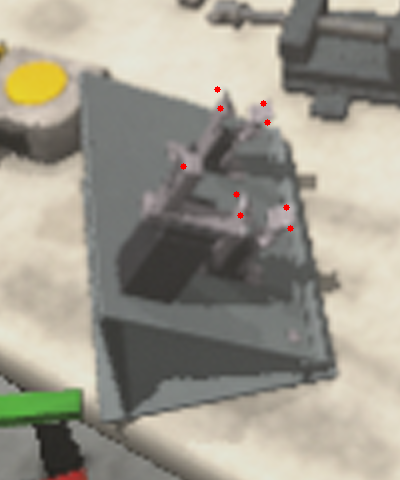

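```bash
python3 - <<'E'
from fit import *
S=pickle.load(open('s0.pkl','rb'));R=rackR(f.x[3])
def ya(a,b): d=a-b;return np.degrees(np.arctan2(d[1],d[0]))-90
t=onz(S['top'],[[190+38/5,110+327/5],[190+345/5,110+48/5]],130);print(t,ya(t[0],t[1]),np.linalg.norm(t[0]-t[1]),((t-f.x[:3])@R).round(1))
t=onz(S['top'],[[190+250/5,110+533/5],[190+532/5,110+272/5]],10);print(t,ya(t[0],t[1]),np.linalg.norm(t[0]-t[1]),((t-f.x[:3])@R).round(1))
# wrist w1 deck right edge
for (ss,TT,w,a,b) in((s,T,w1,(480,28),(463,560)),(s2,T2,w2,(506,48),(483,552)),(s,T,w1,(80,32),(114,560)),(s2,T2,w2,(103,55),(130,552))):
    e,v=rays(ss,[w(*a),w(*b)],TT)
    n=R[:,2];t=((f.x[:3]-36*n-e)@n)/(v@n);p=e+v*t[:,None];print(p.round(1),ya(p[0],p[1]),((p-f.x[:3])@R).round(1))
E
```

```text
[[546.5947497  405.71972942 130.        ]
 [665.70069992 282.90369877 130.        ]] 44.12138910575402 171.0847882302509 [[ 84.3  85.6   6.7]
 [ 82.6 -85.5   7.8]]
[[473.82175886 338.45256763  10.        ]
 [597.52074848 210.11370904  10.        ]] 43.94533743580894 178.24786858688495 [[-65.7  89.1 -34.8]
 [-67.8 -89.1 -33.3]]
[[556.4 419.8  89.7]
 [684.1 293.3  90.7]] 45.248694456687474 [[ 75.1  88.7 -36. ]
 [ 76.8 -91.1 -36. ]]
[[556.  419.9  89.6]
 [683.1 290.8  89. ]] 44.54729033148391 [[ 74.8  89.  -36. ]
 [ 73.8 -92.1 -36. ]]
[[483.8 349.3  18.8]
 [608.  221.   17.3]] 44.07884776865177 [[-48.6  89.8 -36. ]
 [-51.3 -88.8 -36. ]]
[[484.3 348.4  18.6]
 [607.9 219.   16.2]] 43.70212677501294 [[-48.9  88.8 -36. ]
 [-53.1 -90.1 -36. ]]
```

```bash
python3 - <<'E'
from h import *
import pickle
d=np.array([-84.1,124.9,0]);m=np.array([409.6,158.4,0])
q=eul(toolR(np.cross(d,[0,0,1]),[0,0,-1.]))
bot.move_to(m+[0,0,120],q)
T=tcpT();s=bot.snapshot('wrist');save(s,'w3')
print(bot.get_position(),bot.get_ft_force(),bot.get_time_s())
pickle.dump((T,s),open('s3.pkl','wb'))
u=d/np.linalg.norm(d)
print(proj(s,[m+[0,0,8]+u*75.5,m+[0,0,8],m+[0,0,8]-u*75.5],T))
E
```

```text
[410.19330722 158.72791449 120.0783954 ] [0.39337756 0.62265499 0.06533409] 4.3417
[[320.3939492  110.43329425]
 [320.53625463 197.88446081]
 [320.65496406 271.5968504 ]]
```

View pics/w3.png

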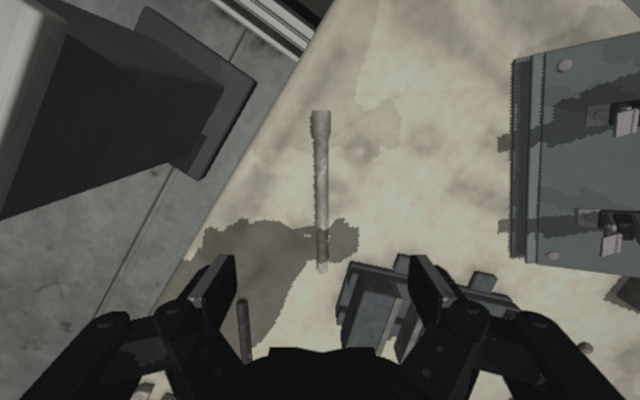

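```bash
python3 - <<'E'
from h import *
import pickle
T,s=pickle.load(open('s3.pkl','rb'))
d=np.array([-84.1,124.9,0]);u=d/np.linalg.norm(d);x=np.cross(u,[0,0,1])
for z in(0,40):
    p=onz(s,[[348,262],[402,255],[484,272],[502,285]],z,T)-[409.6,158.4,0];print(z,np.c_[p@x,p@u].round(0))
E
```

```text
0 [[ 27. -69.]
 [ 81. -62.]
 [165. -81.]
 [186. -96.]]
40 [[ 23. -47.]
 [ 69. -41.]
 [140. -57.]
 [158. -69.]]
```

```bash
python3 - <<'E'
from h import *
import pickle
d=np.array([-84.1,124.9,0]);m=np.array([409.6,158.4,0])
q=eul(toolR(np.cross(d,[0,0,1]),[0,0,-1.]))
bot.movel(m+[0,0,30],200,q)
bot.movel(m+[0,0,3],60)
print(bot.get_position(),bot.get_ft_force(),bot.get_time_s())
bot.close_gripper(60)
print(bot.get_grip_width(),bot.get_position(),bot.get_ft_force(),bot.get_time_s())
bot.movel(m+[0,0,120],150)
T=tcpT();s=bot.snapshot('wrist');save(s,'w4')
print(bot.get_grip_width(),bot.get_position(),bot.get_ft_force(),bot.get_time_s())
pickle.dump((T,s),open('s4.pkl','wb'))
E
```

```text
[409.57312412 158.38302038   2.97837844] [-0.09890554 -0.55349202 -0.34355346] 5.5417
13.225734693082485 [409.78973686 158.46248901   3.27751373] [-0.19164406  0.46289025  5.93469113] 6.1917
13.567067129556218 [408.81028244 158.23248648 119.06828977] [ 0.16193566 -0.46429673 -1.25830491] 7.175
```

View pics/w4.png

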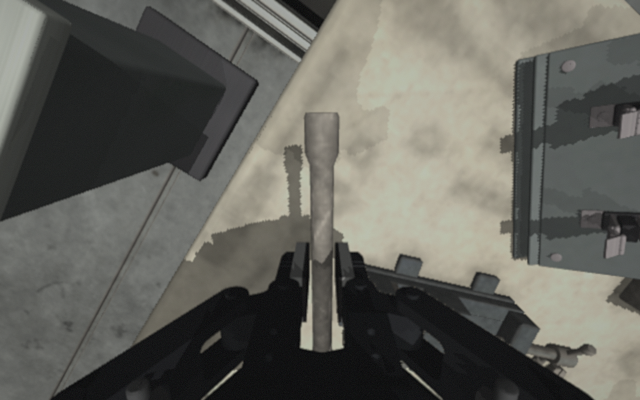

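```bash
cat >> h.py <<'E'
SEAT=np.array([560.6,299.0,76.2]);YAW=44.3;RR=rackR(YAW);QT=toolR(RR[:,0],-RR[:,2]);QE=eul(QT)
def local(p): return (np.array(p)-SEAT)@RR
E
python3 - <<'E'
from h import *
import pickle
bot.move_to(SEAT+RR@[0,0,110],QE)
bot.movel(SEAT+RR@[0,0,40-5],150)
bot.hold(0.2)
T=tcpT();S={n:bot.snapshot(n) for n in('scene','top','wrist')};S['T']=T
for n in('scene','top','wrist'):save(S[n],n+'5')
print(local(bot.get_position()),bot.get_ft_force(),bot.get_time_s(),bot.get_grip_width())
pickle.dump(S,open('s5.pkl','wb'))
for n in('scene','top','wrist'):
    c=T[:3,3]; pts=[c+RR@[0,y,5] for y in(75.5,0,-75.5)]; print(n,proj(S[n],pts,T).round(1).tolist())
a=cv2.imread('pics/top5.png');c=cv2.imread('pics/scene5.png');w=cv2.imread('pics/wrist5.png')
cv2.imwrite('pics/t5.png',cv2.resize(a[110:230,190:310],None,fx=5,fy=5,interpolation=2))
cv2.imwrite('pics/s5.png',cv2.resize(c[170:310,190:310],None,fx=4,fy=4,interpolation=2))
cv2.imwrite('pics/w5.png',cv2.resize(w[90:400,220:430],None,fx=1.9,fy=1.9,interpolation=2))
E
```

```text
[ 0.41389996 -0.24983192 35.50836608] [ 0.4510215  -0.17685272 -1.98699291] 8.8333 13.647523751475996
scene [[268.2, 252.6], [262.8, 226.2], [258.0, 203.0]]
top [[232.2, 203.4], [258.8, 178.6], [285.1, 154.2]]
wrist [[321.4, 113.1], [321.5, 263.2], [321.5, 375.2]]
```

View pics/t5.png

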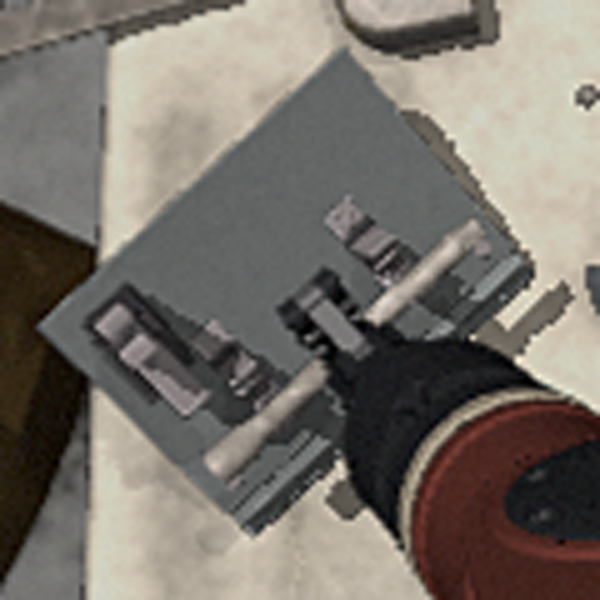

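View pics/s5.png

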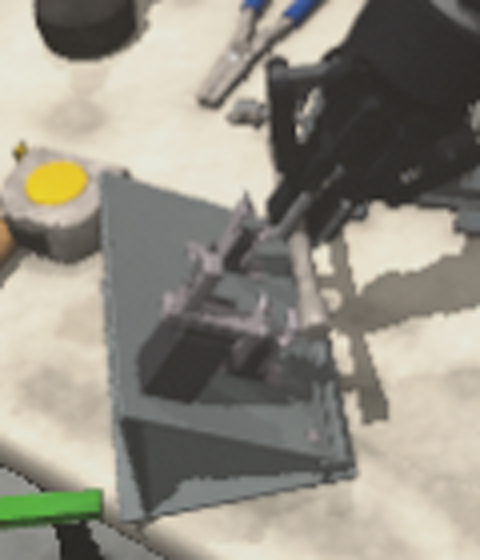

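View pics/w5.png

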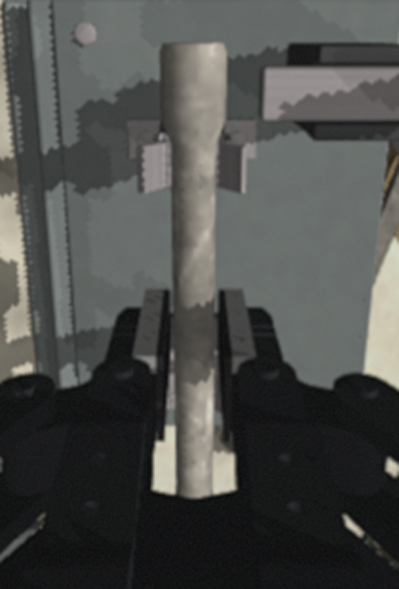

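```bash
python3 - <<'E'
from h import *
bot.close_gripper(100)
f0=np.array(bot.get_ft_force());print(bot.get_grip_width(),(f0@RR).round(1),bot.get_time_s())
bot.movel(SEAT+RR@[0,0,14],60)
for z in (12,10,8,6.5,5,3.5):
    bot.movel(SEAT+RR@[0,0,z],25)
    fl=(np.array(bot.get_ft_force())-f0)@RR
    print(z,local(bot.get_position()).round(1),fl.round(1),np.round(bot.get_torque(),2),bot.get_grip_width().__round__(1),round(bot.get_time_s(),2))
    if np.linalg.norm(fl)>22: break
E
```

```text
11.835093665846463 [-0.7  0.  -1. ] 9.05
12 [-0.1  0.  12.1] [-0.1  0.3  6.1] [-0.65  0.52  0.17] 11.9 9.8
10 [-0.1  0.   9.9] [-0.3 -0.1  2.1] [-0.57  0.59 -0.14] 12.3 10.05
8 [-0.1  0.1  7.8] [-1.2  0.2  0.1] [-0.55  0.66 -0.15] 12.0 10.3
6.5 [-0.1  0.1  6.3] [-0.7 -0.2 -2.5] [-0.5   0.59 -0.04] 11.9 10.55
5 [-0.1  0.   4.8] [-0.5  0.  -3.2] [-0.66  0.53  0.03] 12.2 10.8
3.5 [-0.2  0.1  3.3] [-1.   0.8 -4.5] [-0.6   0.52  0.11] 11.8 11.05
```

```bash
python3 - <<'E'
from h import *
f0=RR@np.array([-.7,0,-1.])
for z in np.arange(2.5,-9,-1):
    bot.movel(SEAT+RR@[0,0,z],25)
    fl=(np.array(bot.get_ft_force())-f0)@RR
    print(z,local(bot.get_position()).round(1),fl.round(1),np.round(bot.get_torque(),2),bot.get_grip_width().__round__(1),round(bot.get_time_s(),2))
    if fl[2]>4 or np.linalg.norm(fl[:2])>10: break
E
```

```text
2.5 [-0.1  0.1  2.4] [ 0.2  1.3 -6.1] [-0.53  0.67 -0.13] 11.9 11.3
1.5 [-0.1  0.1  1.4] [-0.4  0.5 -7.2] [-0.67  0.5   0.15] 11.9 11.55
0.5 [-0.   0.   0.4] [-0.5  0.2 -6.8] [-0.6   0.66 -0.02] 11.7 11.8
-0.5 [ 0.1 -0.1 -0.3] [-0.9 -1.1  0.9] [-0.81  0.47  0.25] 12.0 12.05
-1.5 [ 0.  -0.1 -1.3] [-1.1  0.2  7.6] [-0.81  0.79 -0.08] 11.9 12.3
```

```bash
python3 - <<'E'
from h import *
import pickle
f0=RR@np.array([-.7,0,-1.])
bot.movel(SEAT+RR@[0,0,-0.4],25)
bot.hold(0.15)
print(local(bot.get_position()).round(1),((np.array(bot.get_ft_force())-f0)@RR).round(1))
bot.let_go()
print(((np.array(bot.get_ft_force())-f0)@RR).round(1),bot.get_grip_width())
bot.movel(SEAT+RR@[0,0,90],200)
T=tcpT();S={n:bot.snapshot(n) for n in('scene','top','wrist')};S['T']=T
for n in('scene','top','wrist'):save(S[n],n+'6')
pickle.dump(S,open('s6.pkl','wb'))
print(bot.get_time_s())
a=cv2.imread('pics/top6.png');c=cv2.imread('pics/scene6.png');w=cv2.imread('pics/wrist6.png')
cv2.imwrite('pics/s6.png',cv2.resize(c[170:310,190:310],None,fx=4,fy=4,interpolation=2))
cv2.imwrite('pics/w6.png',cv2.resize(w[50:300,200:470],None,fx=2.3,fy=2.3,interpolation=2))
E
```

```text
[-0.  -0.  -0.4] [-1.5  0.1  0.9]
[0.6 0.4 0.8] 85.2838824158299
14.15
```

View pics/w6.png

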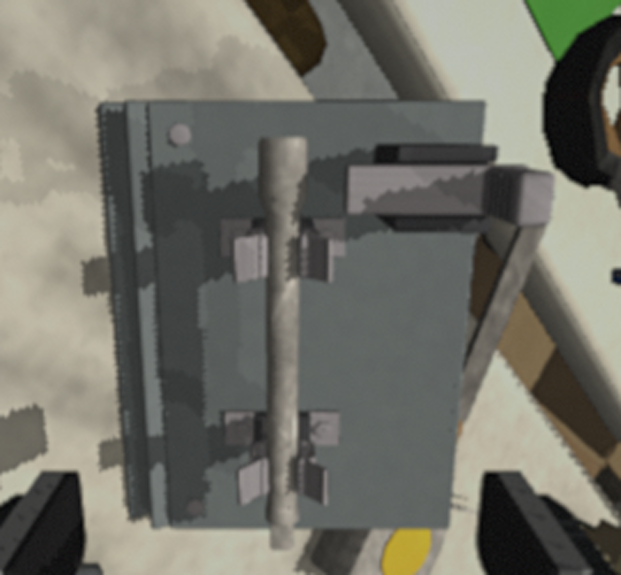

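View pics/s6.png

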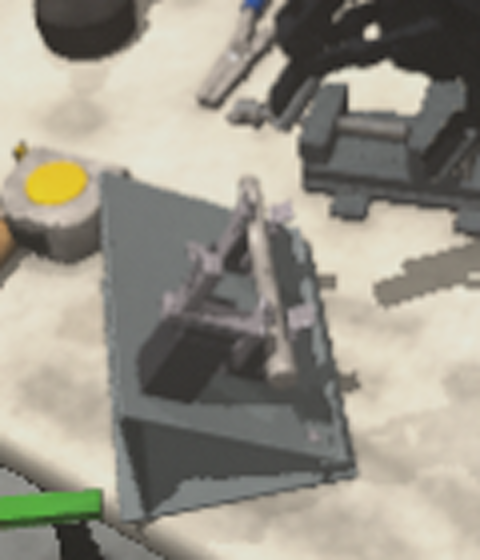

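```bash
python3 - <<'E'
from h import *
import pickle
S=pickle.load(open('s6.pkl','rb'));T=S['T']
for z in(-4,0,4,8,14): print(z,proj(S['wrist'],[SEAT+RR@[0,75.5,z],SEAT+RR@[0,-75.5,z]],T).round(1).tolist(),proj(S['scene'],[SEAT+RR@[0,75.5,z],SEAT+RR@[0,-75.5,z]]).round(1).tolist())
print((np.array(proj(S['scene'],[SEAT+RR@[68,62,52],SEAT+RR@[65,62,52]]))).round(1), proj(S['wrist'],[SEAT+RR@[73,55,52],SEAT+RR@[63,69,52]],T).round(1))
E
```

```text
-4 [[321.2, 110.6], [321.3, 282.0]] [[257.7, 266.6], [249.0, 216.5]]
0 [[321.2, 110.7], [321.3, 284.5]] [[258.7, 265.4], [249.8, 215.4]]
4 [[321.2, 110.7], [321.3, 287.0]] [[259.6, 264.2], [250.6, 214.2]]
8 [[321.2, 110.8], [321.3, 289.7]] [[260.6, 263.0], [251.5, 213.0]]
14 [[321.2, 110.8], [321.3, 293.8]] [[262.0, 261.2], [252.7, 211.2]]
[[240.  236.1]
 [241.4 236.4]] [[441.4 146.7]
 [427.4 122.8]]
```

```bash
python3 - <<'E'
from h import *
bot.close_gripper(60)
bot.movel(SEAT+RR@[105,62,90],200)
bot.movel(SEAT+RR@[105,62,36],120)
bot.hold(0.2)
f0=np.mean([np.array(bot.get_ft_force()) for _ in range(3)],0)
print(f0@RR,local(bot.get_position()).round(1),bot.get_grip_width(),bot.get_time_s())
x=105
while x>80:
    x-=1.5
    bot.movel(SEAT+RR@[x,62,36],30)
    fl=(np.array(bot.get_ft_force())-f0)@RR
    print(x,fl.round(1),round(bot.get_time_s(),2))
    if fl[0]>1.7 : break
E
```

```text
[ 0.04934408 -0.12797838  0.30057134] [105.5  61.8  36.7] 0.06583939749933856 16.475
103.5 [-0.5 -0.  -0.3] 16.73
102.0 [-0.6  0.7 -0.6] 16.98
100.5 [-0.7 -0.2  0.5] 17.23
99.0 [ 0.3 -0.3  0.2] 17.48
97.5 [-0.4 -1.  -0.5] 17.73
96.0 [ 0.8 -0.   0.8] 17.98
94.5 [ 0.1  0.8 -0.2] 18.23
93.0 [ 0.3  1.4 -0.4] 18.48
91.5 [-1.3 -0.6  0.3] 18.73
90.0 [ 0.7 -0.  -0.4] 18.98
88.5 [ 0.9 -0.4 -1. ] 19.23
87.0 [ 0.9  0.1 -0.5] 19.48
85.5 [-0.4 -0.6  1. ] 19.73
84.0 [-0.2  0.9  0.3] 19.98
82.5 [-0.1  0.1  0.2] 20.23
81.0 [ 0.7 -0.4 -0.6] 20.48
79.5 [ 1.2 -0.4  0.5] 20.73
```

```bash
python3 - <<'E'
from h import *
f0=RR@np.array([0.05,-.13,.3])
x=79.5
while x>46:
    x-=2
    bot.movel(SEAT+RR@[x,62,36],30)
    fl=(np.array(bot.get_ft_force())-f0)@RR
    print(x,local(bot.get_position()).round(1),fl.round(1),round(bot.get_time_s(),2))
    if fl[0]>6 or np.linalg.norm(fl)>8: break
s=bot.snapshot('scene');save(s,'scene7')
c=cv2.imread('pics/scene7.png');cv2.imwrite('pics/s7.png',cv2.resize(c[150:310,180:310],None,fx=4,fy=4,interpolation=2))
E
```

```text
77.5 [77.1 62.  36. ] [ 1.8 -1.1 -0.5] 20.98
75.5 [75.2 62.1 36. ] [ 1.   0.3 -0.9] 21.23
73.5 [73.2 62.1 36. ] [ 1.1  0.3 -0.5] 21.48
71.5 [71.2 62.  36. ] [-0.1  0.5 -0.9] 21.73
69.5 [69.2 62.  36. ] [ 0.6 -0.8 -0.3] 21.98
67.5 [67.2 62.  36. ] [ 0.5 -0.7  0.4] 22.23
65.5 [65.2 62.  36. ] [-0.1  1.3 -0.2] 22.48
63.5 [63.2 62.  36. ] [ 0.7 -0.3  0.2] 22.73
61.5 [61.2 62.  36. ] [ 0.3 -0.3  0.3] 22.98
59.5 [59.2 62.  36. ] [ 0.7 -0.7 -0. ] 23.23
57.5 [58. 62. 36.] [ 3.3  0.  -0.2] 23.48
55.5 [57.8 61.9 36.2] [ 6.9  1.5 -2.6] 23.73
```

View pics/s7.png

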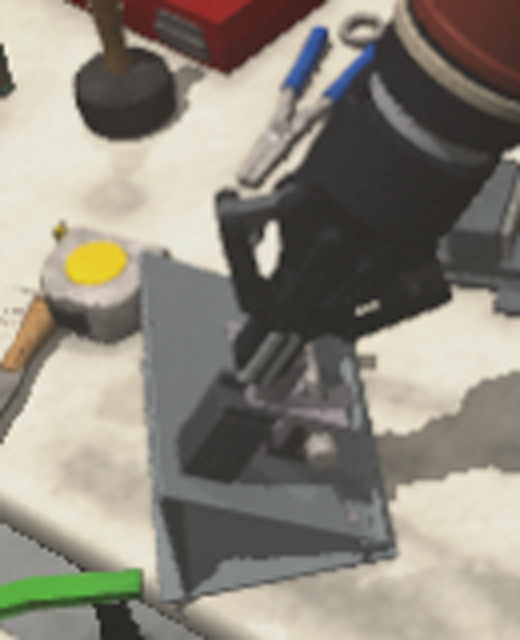

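```bash
python3 - <<'E'
from h import *
import pickle
f0=RR@np.array([0.05,-.13,.3])
bot.hold(0.2)
print(local(bot.get_position()).round(2),((np.array(bot.get_ft_force())-f0)@RR).round(1))
bot.movel(SEAT+RR@[53.5,62,36],20);bot.hold(.2)
print(local(bot.get_position()).round(2),((np.array(bot.get_ft_force())-f0)@RR).round(1))
bot.movel(SEAT+RR@[75,62,36],100)
bot.movel(SEAT+RR@[75,62,110],200)
bot.movel(SEAT+RR@[10,-20,150],250)
T=tcpT();S={n:bot.snapshot(n) for n in('scene','top','wrist')};S['T']=T
for n in('scene','top','wrist'):save(S[n],n+'8')
pickle.dump(S,open('s8.pkl','wb'))
print(bot.get_time_s())
c=cv2.imread('pics/scene8.png');w=cv2.imread('pics/wrist8.png')
cv2.imwrite('pics/s8.png',cv2.resize(c[200:310,200:290],None,fx=5,fy=5,interpolation=2))
cv2.imwrite('pics/w8.png',cv2.resize(w[65:245,235:405],None,fx=3.3,fy=3.3,interpolation=2))
E
```

```text
[57.73 61.89 36.23] [ 7.2  1.9 -2.7]
[57.54 61.87 36.4 ] [11.6  3.  -6.1]
26.0583
```

View pics/w8.png

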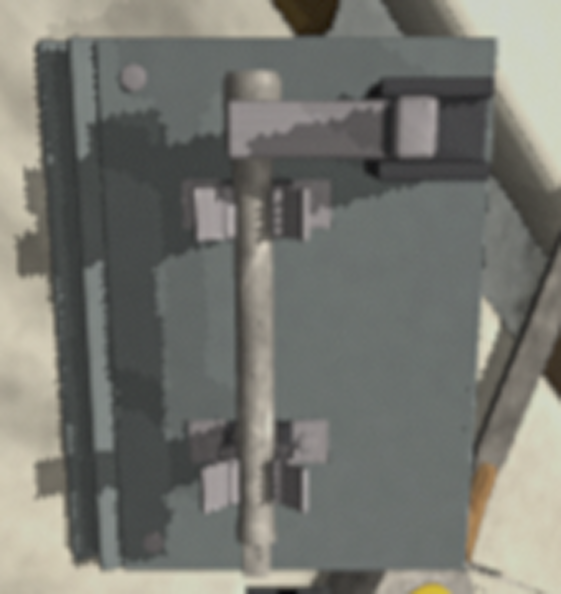

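View pics/s8.png

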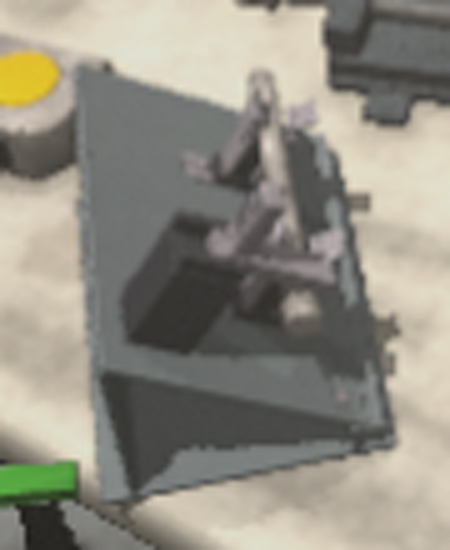

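```bash
python3 - <<'E'
from h import *
import pickle
def pl(s,T,uv,z):
    e,v=rays(s,[uv],T);n=RR[:,2];t=((SEAT+z*n-e)@n)/(v[0]@n);return local(e+v[0]*t).round(1)
T,s,_,_=pickle.load(open('s1.pkl','rb'));S=pickle.load(open('s8.pkl','rb'))
w=lambda x,y:[x/3.3+235-.35,y/3.3+65-.35]
print(pl(s,T,w(506,116),52),pl(S['wrist'],S['T'],w(418,126),52))
print(pl(s,T,w(306,120),21),pl(S['wrist'],S['T'],w(230,128),21))
a=pl(S['wrist'],S['T'],w(253,71),4);b=pl(S['wrist'],S['T'],w(257,575),4);print(a,b)
E
```

```text
[65.4 62.2 52. ] [39.8 61.3 52. ]
[19.6 62.3 21. ] [-6.  61.4 21. ]
[-0.3 76.6  4. ] [ -0.9 -75.7   4. ]
```

```bash
python3 - <<'E'
from h import *
import pickle
def pl(s,T,uv,z):
    e,v=rays(s,[uv],T);n=RR[:,2];t=((SEAT+z*n-e)@n)/(v[0]@n);return local(e+v[0]*t).round(1)
T,s,_,_=pickle.load(open('s1.pkl','rb'));S=pickle.load(open('s8.pkl','rb'));S6=pickle.load(open('s6.pkl','rb'))
w=lambda x,y:[x/3.3+235-.35,y/3.3+65-.35]
w6=lambda x,y:[x/2.3+200-.35,y/2.3+50-.35]
print('screw',pl(s,T,w(117,70),-35),pl(S['wrist'],S['T'],w(133,77),-35),pl(S6['wrist'],S6['T'],w6(179,134),-35))
print('tab',pl(S6['wrist'],S6['T'],w6(534,197),52))
print('boltend',pl(S6['wrist'],S6['T'],w6(347,190),21))
print('flares',pl(s,T,w(235,207),17),pl(S['wrist'],S['T'],w(252,211),17),pl(S6['wrist'],S6['T'],w6(284,257),17))
E
```

```text
screw [-38.4  78.5 -35. ] [-39.4  77.5 -35. ] [-37.9  77.5 -35. ]
tab [66.4 61.8 52. ]
boltend [20.6 61.2 21. ]
flares [ 0.1 40.1 17. ] [-0.6 39.8 17. ] [ 1.4 40.  17. ]
```

```bash
python3 - <<'E'
from h import *
import pickle
S0=pickle.load(open('s0.pkl','rb'));S=pickle.load(open('s8.pkl','rb'))
def crop(n,SS,r): return cv2.resize(np.array(SS[n]['pixels'])[r[0]:r[1],r[2]:r[3],::-1],None,fx=8,fy=8,interpolation=cv2.INTER_NEAREST)
r=(165,200,200,245)
cv2.imwrite('pics/cmp_t.png',np.hstack([crop('top',S0,r),crop('top',S,r)]))
r=(228,268,215,275)
cv2.imwrite('pics/cmp_s.png',np.vstack([crop('scene',S0,r)[:300],crop('scene',S,r)[:300]]))
for d in(0,25,28):
    print(d,proj(S['top'],[SEAT+RR@[x-d,62+y,52] for x,y in((61,-7),(71,-7),(71,7),(61,7))]).round(1).tolist(), proj(S['top'],[SEAT+RR@[20-d,62+y,22] for y in (-7,7)]).round(1).tolist())
    print('  sc',proj(S['scene'],[SEAT+RR@[x-d,62+y,52] for x,y in((61,-7),(71,-7),(71,7),(61,7))]).round(1).tolist(), proj(S['scene'],[SEAT+RR@[20-d,62+y,22] for y in (-7,7)]).round(1).tolist())
E
```

```text
0 [[220.7, 178.2], [217.2, 174.7], [212.0, 179.6], [215.4, 183.0]] [[231.2, 188.0], [226.2, 192.6]]
  sc [[242.8, 234.4], [238.2, 233.1], [239.0, 238.3], [243.6, 239.6]] [[253.9, 249.0], [254.8, 254.1]]
25 [[229.1, 186.7], [225.8, 183.4], [220.6, 188.1], [224.0, 191.5]] [[239.0, 195.9], [234.2, 200.5]]
  sc [[254.1, 237.4], [249.6, 236.2], [250.5, 241.4], [255.0, 242.6]] [[264.6, 251.7], [265.6, 256.8]]
28 [[230.1, 187.7], [226.8, 184.4], [221.6, 189.1], [225.0, 192.5]] [[239.9, 196.9], [235.1, 201.4]]
  sc [[255.4, 237.8], [251.0, 236.6], [251.8, 241.7], [256.3, 242.9]] [[265.8, 252.0], [266.8, 257.1]]
```

View pics/cmp_t.png

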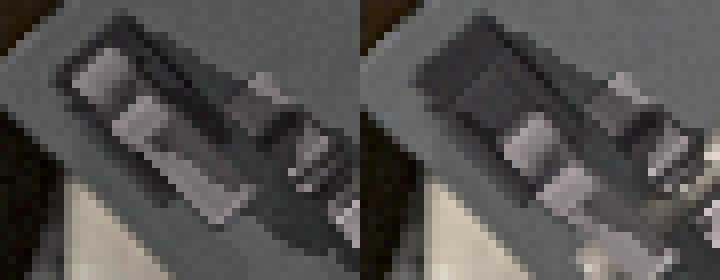

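View pics/cmp_s.png

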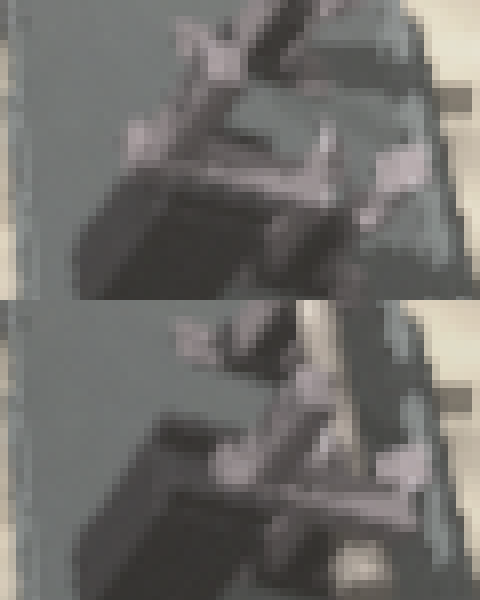

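```bash
python3 - <<'E'
from h import *
import pickle
S0=pickle.load(open('s0.pkl','rb'));S=pickle.load(open('s8.pkl','rb'))
for n,box in(('top',(210,169,222,183)),('top',(207,167,222,186)),('scene',(234,203+25,246,244)),('scene',(238,228,248,244)),('scene',(230,228,247,238))):
    a=cv2.cvtColor(np.array(S0[n]['pixels']),7).astype(np.float32);b=cv2.cvtColor(np.array(S[n]['pixels']),7).astype(np.float32)
    k=6;A=cv2.resize(a,None,fx=k,fy=k,interpolation=2);B=cv2.resize(b,None,fx=k,fy=k,interpolation=2)
    x0,y0,x1,y1=[v*k for v in box];t=A[y0:y1,x0:x1]
    R_=B[y0-3*k:y1+14*k,x0-3*k:x1+18*k]
    m=cv2.matchTemplate(R_,t,cv2.TM_CCOEFF_NORMED);_,v,_,l=cv2.minMaxLoc(m);print(n,box,round(v,2),l[0]/k-3,l[1]/k-3)
E
```

```text
top (210, 169, 222, 183) 0.94 8.333333333333334 8.5
top (207, 167, 222, 186) 0.79 8.5 8.5
scene (234, 228, 246, 244) 0.61 -3.0 4.666666666666667
scene (238, 228, 248, 244) 0.61 3.166666666666667 13.833333333333332
scene (230, 228, 247, 238) 0.73 -3.0 -2.6666666666666665
```

```bash
python3 - <<'E'
from h import *
import pickle
bot.movel(SEAT+RR@[72,62,100],250)
bot.movel(SEAT+RR@[72,62,41],150)
bot.hold(.15)
f0=np.array(bot.get_ft_force());print((f0@RR).round(1),local(bot.get_position()).round(1),bot.get_time_s())
bot.movel(SEAT+RR@[62,62,41],60)
for x in(60,58,56,54,52,50,48):
    bot.movel(SEAT+RR@[x,62,41],30)
    fl=(np.array(bot.get_ft_force())-f0)@RR
    print(x,local(bot.get_position()).round(2),fl.round(1),round(bot.get_time_s(),2))
    if fl[0]>15: break
s=bot.snapshot('top');save(s,'top9')
pickle.dump(s,open('s9.pkl','wb'))
E
```

```text
[-0.  -1.3  0.9] [72.7 61.5 41.9] 27.3583
60 [59.92 62.03 41.  ] [-0.9  1.9 -1.7] 27.93
58 [58.06 61.96 40.99] [ 1.   1.5 -0.3] 28.18
56 [57.77 61.87 41.2 ] [ 6.1  1.7 -2. ] 28.43
54 [57.51 61.83 41.37] [ 9.9  3.8 -4.1] 28.68
52 [57.25 61.76 41.56] [12.8  5.1 -7.4] 28.93
50 [57.05 61.68 41.74] [16.8  4.7 -8.4] 29.18
```

```bash
python3 - <<'E'
from h import *
import pickle
bot.movel(SEAT+RR@[75,62,41],100)
bot.movel(SEAT+RR@[75,62,110],200)
bot.movel(SEAT+RR@[10,-20,160],250)
bot.hold(.3)
T=tcpT();S={n:bot.snapshot(n) for n in('top','wrist','scene')};S['T']=T
for n in('top','wrist','scene'):save(S[n],n+'10')
print(bot.get_time_s(),bot.get_ft_force())
def pl(s,T,uv,z):
    e,v=rays(s,[uv],T);n=RR[:,2];t=((SEAT+z*n-e)@n)/(v[0]@n);return local(e+v[0]*t).round(1)
w=np.array(S['wrist']['pixels'])[:,:,::-1]
cv2.imwrite('pics/w10.png',cv2.resize(w[65:245,235:405],None,fx=3.3,fy=3.3,interpolation=2))
pickle.dump(S,open('s10.pkl','wb'))
E
```

```text
31.1833 [-0.66564242  0.43495268 -0.05894016]
```

View pics/w10.png

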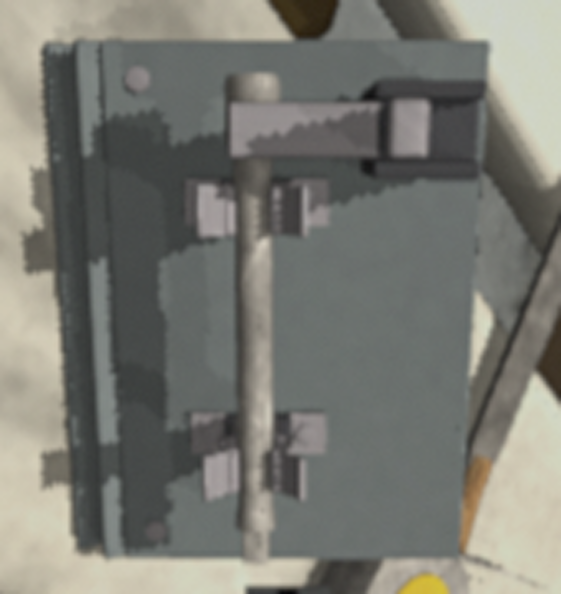

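View pics/top10.png

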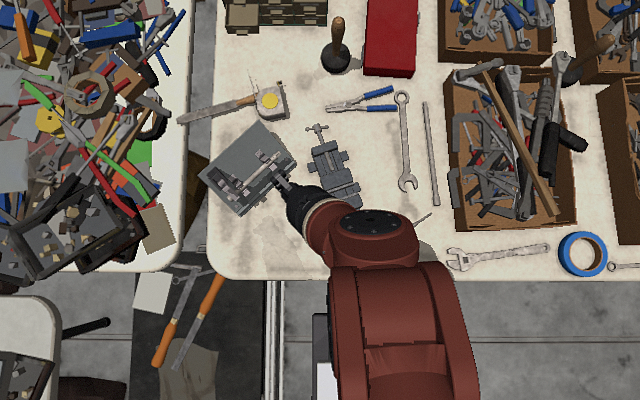

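```bash
python3 -c "
from h import *
print(bot.get_time_s());print(bot.sign_off())"
```

```text
31.1833
the job is handed in; nothing more can be done
None
```

The short bar is in both spring clips with the bolt across its end, and I handed the job in at 31.2 s. My one doubt is the bolt's travel, covered below.

- **Bar:** I gripped it at mid-length and pushed it straight in along the clip axis. Resistance read about 6 N at entry. The clips then drew the bar in at up to −7 N, and at home the force rose to +7.6 N. I backed off to about 1 N and let go. The pictures show the bar level and central in both clips.
- **Bolt:** I pushed the tab with closed fingers until it stopped. A second push of up to 17 N gained under 1 mm, all of it arm flex. The last picture shows the bolt lying over the bar's end.
- **Clear of the work:** the gripper ended more than 100 mm off the rack. I never went near the punch. In the last top picture its tip shows where it was, and the arm hides the rest.

These checks did not fully agree:
- **Bolt travel:** the images give about 25 mm rather than 28 mm. The tab started near x = +65 mm, not +68 mm, and ended at about +40 mm, where a full slide should leave it. Together with the hard stop, I took that as fully across.
- **Bolt friction:** while sliding it I read about 0.5 N, not the expected 2 N.
- **Seat height:** the bar seated about 4 to 5 mm further out along the clip axis than my camera fit predicted, so I relied on the force pattern for "home".
- **Grip width:** it read 12 to 13.6 mm on the 16 mm bar. I put that down to the pads giving, since the reading fell as I gripped harder.

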